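# Set the roller gap on the bench press

### The job

The leather roller press is standing slack. Push the arms of the dial on top of it round with the fingertips, clockwise as seen from above, until the white index line on the dial lines up with the red set line on the scale; bring it up from the slack side and do not run past the line, and leave the things on the bench alone.

Things in the scene. Friction and masses are not known exactly. Their poses are not given: they have to be found in the camera images.
- press: green bench roller press, bolted down; origin at the centre of its underside, x to the back, z up. Base 200 x 270 mm (x, y); crosshead 100 x 250 mm, top 207 mm up; on it a round aluminium scale plate, 156 mm wide, top at 225 mm, black lines every 10 degrees. A crank sticks out to 225 mm on the -y side, below 120 mm. Nothing stands higher than the dial (271 mm)
- dial_axis (a point): point on the dial's upright turning axis, at the top of the scale plate. The dial: black disc of 56 mm radius, 3 mm thick, lying on the scale plate; steel hub of 22 mm radius at its foot, 16 mm from 14 mm up, 46 mm high; three level steel arms, 120 degrees apart
- dial (a joint): turn of the dial in rad, grows clockwise seen from above (tightening), stops at 0 and 4.2. Stiff by screw friction (about 0.22 N m, some 5 N of push at 45 mm radius); it stays where it is left. It also moves the upper roller inside the press by a fraction of a mm
- index (a point): outer end of the white index line (5 mm wide) on the dial's black disc, 57.5 mm from the axis, midway between two arms; turns with the dial
- ball_1 (a point): centre of the black ball (10 mm radius) ending one arm, 60 mm from the axis, 60 degrees counterclockwise of the index line seen from above; turns with the dial. The arms are 10 mm thick, centre line 34 mm above the scale plate, with 26 mm free between arm and disc: fingertips can reach down between two arms and push one
- ball_2 (a point): same as ball_1, on the arm opposite the index line
- ball_3 (a point): same as ball_1, on the arm 60 degrees clockwise of the index line
- set_line (a point): inner end of the red set line (5 mm wide, 2 mm high, radial, on the scale plate), 57.5 mm from the axis; part of a red clip clamped on the plate's rim, which does not move. The index starts 35 to 125 degrees counterclockwise of it; when lined up, index and set_line coincide
- set_clip: the red clip; origin on the dial's axis at the top of the scale plate, x points radially out along the red line, z up
- thread_cone: dark red thread cone standing on the bench, loose, 68 mm wide at the foot, 112 mm high; origin at the centre of its foot
- dye_jar: amber jar with black cap standing on the bench, loose, 60 mm wide, 78 mm high; origin at the centre of its foot
- strap_die: plywood cutting die lying on the bench, loose, 100 x 55 x 24 mm, steel rules up; origin at the centre of its underside
- hammer: hammer lying loose on the bench, handle to its -x; origin at its underside

How it is judged:
At the end, for the whole second after the job is handed in: The index line's end is within 4 mm (4 degrees) of the red set line's end, the dial is at rest, and cone, jar, die and hammer are within 20 mm of where they stood (horizontal distance between index and set_line below 0.004 m and velocity of joint dial between -0.02 and 0.02 rad/s and distance of each of thread_cone, dye_jar, strap_die, hammer from where it was at the start of the episode below 0.02 m); the robot touches nothing.
It fails at once if the index ran more than 6 mm past the red line (y of index in the frame of set_clip below -0.006 m).
It fails at once if a thing on the bench was moved, lifted or knocked over (distance of any of thread_cone, dye_jar, strap_die, hammer from where it was at the start of the episode above 0.02 m or angle between any of thread_cone, dye_jar's own z axis and vertical above 0.4 rad).
It also fails if it takes over 51 s, if anything falls off the work surface, if the arm or the gripper's body presses on something with over 40 N, if the wrist force passes 120 N, or if a joint passes its speed limit or range.

### The arm

A 7-joint arm with a two-finger parallel gripper is mounted at the origin on the work surface. World frame = base frame: x ahead of the robot, y to its left, z up, the work surface at z = 0. Lengths are in m, angles in rad, forces in N, time in s.
With the tool pointing down it reaches from about 0.4 to 0.875 m from the base axis. Payload 6.5 kg.
Tool frame: the origin (TCP) lies at the very end of the fingers, on their centre line; the grasp point (between the pads) lies 19 mm behind it; z points along the fingers, x is the direction in which the jaws open and shut, and the axes are right-handed (so a half turn about z gives the same grasp; the last joint's range is limited). The gripper opens to 88 mm and grips with 3 to 60 N. Pads are 18 mm wide; open, the fingers measure 123 mm over their backs; the gripper's body (75 mm by 187 mm) begins 45 mm behind the grasp point.
Start: joints at [-1.34, 0.536, -0.004, 1.538, 0.003, 1.067, -0.071], TCP at [0.19, 0.622, 0.239] pointing down, gripper open.
Joint ranges: [-2.7, 2.7], [-0.37, 2.16], [-1.27, 1.26], [0.24, 2.4], [-1.31, 4.45], [0.19, 1.91], [-2.76, 2.76]. Speed limits (rad/s): [2.39, 2.39, 3.14, 3.14, 3.14, 3.14, 3.14].

### API

Orientations are given as a 3x3 rotation matrix whose columns are the frame's x, y, z axes.
In Python, from plant import arm gives the robot as it stands. The module is installed in compiled form; this text tells all that it offers. Calls block until the motion is done:
- arm.movep(position, orientation): joint-space move of the TCP to a pose.
- arm.servo_line(position, orientation=None, speed=0.15): straight line of the TCP; orientation=None keeps the orientation; speed is the mean speed in m/s.
- arm.movej(angles): joint-space move.
- arm.gripper_to(opening, grip_force=None): opening from 0.0 (shut) to 1.0 (fully open); grip_force is the grip in N (None keeps the last); returns when the fingers have stopped.
- arm.wait(seconds).
- arm.solve_ik(position, orientation): joint angles nearest the present ones, or None.
- arm.grab_frame(name): name is "side" or "top"; returns the picture (480x640x3 uint8, red, green, blue); there is no depth.
- arm.get_calibration(name): a dict with "fx", "fy", "cx", "cy" (pixels), "dist" ([k1, k2, p1, p2, k3] as OpenCV has them; the pictures are not rectified), "extrinsics" (4x4, takes a point from camera to world coordinates). Camera axes: x right, y down, z forward; pixel columns grow to the right and rows downward; lengths in m; the calibration is good to about 2 mm. A picture is of the moment at which its call begins. get_calibration takes no time and is no camera call.
A pose or a line that the arm cannot do raises arm.IKError and nothing moves.
- arm.finish_job(): hands the job in, once; it reports no verdict.
Trained networks look in the newest picture that a camera, given by its name, has taken for a name from the list of things; names that differ only in an ending like _2 or _b are one class to them, and where a whole thing is asked for, a point or a joint stands for the part that bears it (a point fixed in the world has none). Each returns a list of dicts, best first, with "conf" (0 to 1); they miss things now and then, are a little off and sometimes report something else, mostly with a low value. They report only what shows in the picture. A call takes as long as a camera call.
- arm.find_in(target, camera): "xyz" ([x, y, z] in m, in world coordinates, good to about 4 mm: the middle of the surface that is visible of it).
- arm.trace(target, camera): "pixels" (480x640 bool, what is visible of it).
Readings, each from a call of its own:
- arm.current_time_s(): time.
- arm.current_qpos(): joint angles.
- arm.current_joint_velocities(): joint speeds.
- arm.current_tau(): joint torques, N m.
- arm.current_tcp_pos(): TCP position.
- arm.current_eef_rot(): TCP orientation.
- arm.current_ft_force(): force on the tool from outside, world axes, zero at the start.
- arm.current_wrist_torque(): the same for the moment, N m.
- arm.current_opening(): opening from 0.0 (shut) to 1.0 (fully open).
Only numpy, scipy, OpenCV 4.12 (cv2) and the standard library are available. Lean on these libraries where they do the work, as an engineer would, in place of code of your own. Each camera call takes 0.05 s, during which the arm holds its last target. There are 200 camera calls.

## Working session

There is one attempt and no reset: what is moved stays moved. The work goes in short steps, each a Python script; the robot and the scene stay as the last script left them, time stands still between calls to the robot, and variables do not carry over. Pictures are saved under pics/ and viewed, about 8 in all and at most 12, crops included, and the job is handed in when it is done.

```bash
mkdir -p pics; ls; python3 - <<'E'
from plant import arm
import cv2, numpy as np
for c in ("top","side"):
    im=arm.grab_frame(c); cv2.imwrite(f"pics/{c}0.png",im[:,:,::-1])
    k=arm.get_calibration(c); print(c,{a:np.round(b,3).tolist() for a,b in k.items()})
    for t in ("dial_axis","index","ball_1","set_line","set_clip","press"):
        try: print(t,[(np.round(d["xyz"],4).tolist(),round(d["conf"],2)) for d in arm.find_in(t,c)][:5])
        except Exception as e: print(t,e)
for t in ("thread_cone","dye_jar","strap_die","hammer"):
    print(t,[(np.round(d["xyz"],4).tolist(),round(d["conf"],2)) for d in arm.find_in(t,"top")][:2])
print(arm.current_time_s())
E
```

```text
pics
top {'fx': 450.29, 'fy': 450.29, 'cx': 316.09, 'cy': 244.896, 'dist': [-0.065, 0.0, 0.0, 0.0, 0.0], 'extrinsics': [[0.024, -0.99, 0.141, 0.42], [-1.0, -0.025, -0.004, -0.001], [0.008, -0.141, -0.99, 1.065], [0.0, 0.0, 0.0, 1.0]]}
dial_axis [([0.5128, -0.0741, 0.2081], 0.81)]
index [([0.5282, -0.0795, 0.2281], 0.87)]
ball_1 [([0.527, -0.0741, 0.2272], 0.78)]
set_line [([0.4548, -0.1025, 0.2248], 0.39)]
set_clip [([0.452, -0.1026, 0.2292], 0.53)]
press [([0.5154, -0.0701, 0.2057], 0.59)]
side {'fx': 523.257, 'fy': 523.257, 'cx': 317.536, 'cy': 240.495, 'dist': [-0.154, 0.0, 0.0, 0.0, 0.0], 'extrinsics': [[0.683, -0.408, 0.606, -0.044], [-0.731, -0.368, 0.575, -0.603], [-0.012, -0.836, -0.549, 0.73], [0.0, 0.0, 0.0, 1.0]]}
dial_axis []
index [([0.5178, -0.0945, 0.2287], 0.63), ([0.4479, -0.1042, 0.2274], 0.22)]
ball_1 [([0.5214, -0.095, 0.2265], 0.73)]
set_line []
set_clip [([0.4473, -0.1033, 0.2266], 0.68)]
press [([0.4936, -0.1178, 0.1144], 0.92)]
thread_cone [([0.6148, 0.1461, 0.0728], 0.8)]
dye_jar [([0.4784, 0.1722, 0.0801], 0.64), ([0.5282, -0.0782, 0.2325], 0.42)]
strap_die [([0.3526, 0.1755, 0.0178], 0.73), ([0.5253, -0.0751, 0.2256], 0.46)]
hammer [([0.574, -0.4353, 0.0251], 0.95)]
0.9
```

```bash
python3 - <<'E'
import cv2
t=cv2.imread("pics/top0.png"); cv2.imwrite("pics/topc.png",cv2.resize(t[150:290,260:450],None,fx=4,fy=4,interpolation=cv2.INTER_CUBIC))
E
```

```text
(no output)
```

View pics/top0.png

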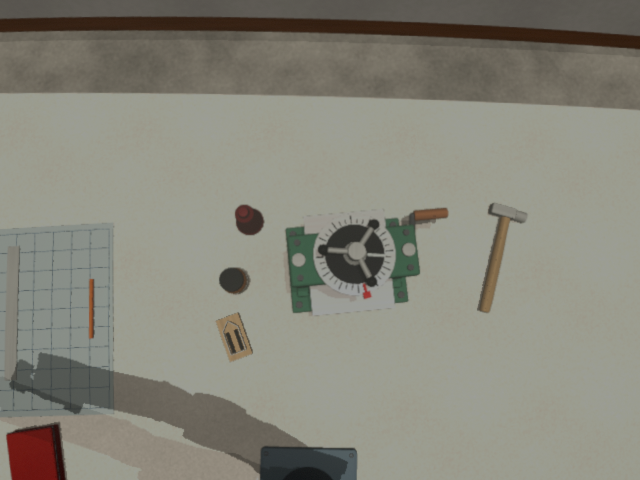

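View pics/topc.png

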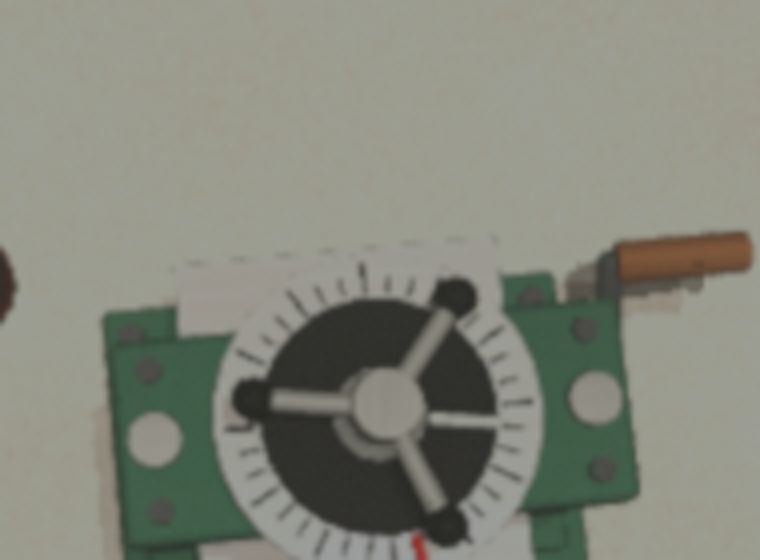

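The top view (up = +x, left = +y) shows the dial with index tip at crop (497,421), pointing to −y, and the red line's inner end at about (418,540). That is roughly 70° clockwise still to go. The balls are up-right (1), left (2) and lower-right (3). I'll rectify the view onto the plate plane to measure it.

```bash
cat > h.py <<'E'
from plant import arm
import cv2, numpy as np
S=2500.  # px per m in rectified picture
def rect(cam,z,cx,cy,half=0.1,im=None):
    """metric view from above of plane z; row 0 = +x, col 0 = +y"""
    im=arm.grab_frame(cam) if im is None else im
    k=arm.get_calibration(cam); T=np.linalg.inv(k["extrinsics"]); n=int(2*half*S)
    v,u=np.mgrid[:n,:n]; P=np.stack([cx+half-v/S,cy+half-u/S,np.full(u.shape,z)],-1).reshape(-1,3)
    K=np.array([[k["fx"],0,k["cx"]],[0,k["fy"],k["cy"]],[0,0,1.]])
    p,_=cv2.projectPoints(P,cv2.Rodrigues(T[:3,:3])[0],T[:3,3],K,np.array(k["dist"],float))
    m=p.reshape(n,n,2).astype(np.float32)
    return cv2.remap(im,m[...,0],m[...,1],cv2.INTER_CUBIC)
def polar(img,c0,c,half=0.1):
    """rows = 0.5 deg, angle about c, clockwise seen from above from +x ; cols = 0.5 mm radius"""
    a=np.radians(np.arange(0,360,.5))[:,None]; r=np.arange(0,.1,.0005)[None]
    x=c[0]+r*np.cos(a); y=c[1]-r*np.sin(a)
    return cv2.remap(img,((c0[1]+half-y)*S).astype(np.float32),((c0[0]+half-x)*S).astype(np.float32),cv2.INTER_LINEAR)
def centre(img,c0,c):
    """refine axis from disc/plate edge (r 56 mm)"""
    from scipy.optimize import least_squares
    for _ in range(4):
        g=cv2.cvtColor(polar(img,c0,c),cv2.COLOR_RGB2GRAY).astype(float)
        g=cv2.GaussianBlur(g,(5,5),0); d=np.diff(g,axis=1)[:,90:136]
        r=(90+d.argmax(1)+1)*.0005; a=np.radians(np.arange(0,360,.5)); ok=d.max(1)>8
        f=least_squares(lambda q:(q[0]*np.cos(a)-q[1]*np.sin(a)+q[2]-r)[ok],[0,0,.056],loss="soft_l1",f_scale=.0007)
        c=c+f.x[:2]
    return c,f.x[2]
def lines(img,c0,c):
    p=polar(img,c0,c).astype(float); A=np.arange(0,360,.5)
    red=(p[...,0]-np.maximum(p[...,1],p[...,2]))[:,118:128].mean(1)
    w=p.min(2)[:,84:108].min(1)   # white line: bright all along r 42..54 mm
    out=[]
    for s in (red,w):
        i=s.argmax(); j=(i+np.arange(-14,15))%720; b=np.clip(s[j]-s[i]*.5,0,None)
        out+=[A[i]+.5*(b*np.arange(-14,15)).sum()/b.sum(), s[i]]
    return out
E
python3 - <<'E'
from h import *
c0=np.array([.51,-.077])
for cam in("top","side"):
    im=cv2.imread(f"pics/{cam}0.png")[:,:,::-1].copy()
    R=rect(cam,.228,*c0,im=im); c,r=centre(R,c0,c0.copy()); print(cam,c,r,lines(R,c0,c))
    for rr in (56,78): cv2.circle(R,(int((c0[1]+.1-c[1])*S),int((c0[0]+.1-c[0])*S)),int(rr*S/1000),(0,255,255),1)
    cv2.imwrite(f"pics/r_{cam}.png",R[:,:,::-1])
a,b=[cv2.imread(f"pics/r_{x}.png") for x in("top","side")]
cv2.imwrite("pics/r.png",cv2.resize(np.hstack([a,b]),(800,400)))
E
```

```text
top [ 0.5249425 -0.0763236] 0.05601711045707338 [np.float64(162.17105780574124), np.float64(83.0), np.float64(91.7190934065934), np.float64(143.0)]
side [ 0.52332534 -0.07948912] 0.0561062374200585 [np.float64(162.498987854251), np.float64(124.4), np.float64(90.12977099236642), np.float64(100.0)]
```

View pics/r.png

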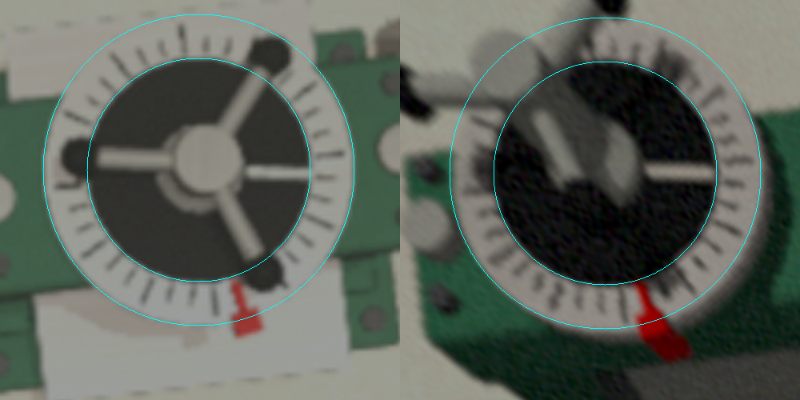

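Both cameras agree: axis at about (0.524, −0.078), index at about 91°, red line at about 162° (clockwise from +x). That leaves 71° to go. I'll push ball_2's arm, which keeps the red line visible, to about 12° short of the line, then look again.

```bash
cat >> h.py <<'E'
C=np.array([.524,-.078]); RR=.036; HW=.0225  # arm half width + shut fingers' half width
def pose(idx,gap,z,sgn,off=180):
    """fingers behind the arm at idx+off deg"""
    f=np.radians(idx+off); u=np.array([np.cos(f),-np.sin(f)]); t=np.array([-np.sin(f),-np.cos(f)])
    p=C+RR*u-(HW+gap)*t; x=sgn*np.r_[t,0]; zz=np.array([0,0,-1.])
    return np.r_[p,z],np.stack([x,np.cross(zz,x),zz],1)
E
python3 - <<'E'
from h import *
print(arm.current_eef_rot().round(2).tolist())
for s in(1,-1):
    for i in(91,126,162): 
        q=arm.solve_ik(*pose(i,.0,.241,s)); print(s,i,None if q is None else np.round(q,2))
E
```

```text
[[0.29, 0.96, 0.0], [0.96, -0.29, 0.0], [0.0, 0.0, -1.0]]
1 91 [-0.6   0.34  0.73  1.95 -0.28  0.95  0.25]
1 126 [-0.64  0.41  0.8   1.89 -0.35  0.98 -0.31]
1 162 [-0.66  0.5   0.9   1.83 -0.45  1.03 -0.84]
-1 91 [-0.84  0.48  1.1   1.96 -0.51  1.01 -2.66]
-1 126 [-0.26  0.33  0.29  1.87 -0.12  0.95  2.6 ]
-1 162 [-0.36  0.39  0.47  1.82 -0.21  0.98  2.08]
```

```bash
python3 - <<'E'
from h import *
s=1
p=arm.current_tcp_pos(); arm.servo_line([p[0],p[1],.40],speed=.25)
arm.gripper_to(0.0,10)
P,R=pose(91,.015,.40,s); arm.movep(P,R)
F0=arm.current_ft_force()
P,R=pose(91,.015,.241,s); arm.servo_line(P,R,speed=.12)
print("down",arm.current_tcp_pos(),P,(arm.current_ft_force()-F0).round(1),arm.current_time_s(),arm.current_opening())
P,R=pose(91,.0,.241,s); arm.servo_line(P,R,speed=.03)
for i in list(range(97,151,6)):
    P,R=pose(i,.0,.241,s); arm.servo_line(P,R,speed=.035)
    print(i,((arm.current_tcp_pos()-P)*1000).round(1),(arm.current_ft_force()-F0).round(1),round(arm.current_time_s(),1))
for c in("top","side"): cv2.imwrite(f"pics/{c}1.png",arm.grab_frame(c)[:,:,::-1])
a,b=[cv2.imread(f"pics/{x}1.png") for x in("top","side")]
cv2.imwrite("pics/b1.png",np.hstack([a[130:430,200:600],b[90:390,150:550]]))
E
```

```text
down [ 0.48757963 -0.04139207  0.24155887] [ 0.487134   -0.04135102  0.241     ] [-0.  -0.6 -1.4] 7.0417 0.008012911832488593
97 [-0.1  0.  -0.1] [-0.6  0.  -0.5] 8.0
103 [-0.9 -0.  -0.3] [-3.   0.2  0.4] 8.2
109 [-0.6  0.2 -0.2] [-3.6  1.2 -0.1] 8.5
115 [-0.2  0.3 -0.2] [-3.4  2.8 -1. ] 8.8
121 [-0.1  0.4 -0.2] [-2.6  2.5 -1.5] 9.1
127 [ 0.1  0.4 -0.1] [-1.3  3.8 -0.5] 9.3
133 [ 0.1  0.3 -0. ] [-2.4  4.1 -0.9] 9.6
139 [0.2 0.2 0. ] [-1.2  4.2 -1.6] 9.9
145 [0.3 0.2 0.1] [ 0.1  4.7 -2.1] 10.2
```

View pics/b1.png

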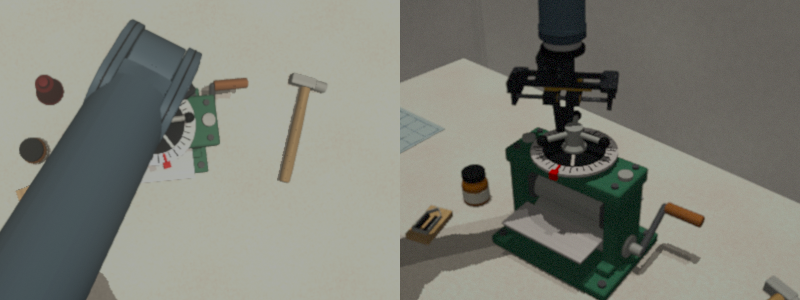

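Side view: the fingers sit behind ball_2's arm, and both the index, at about (572,158), and the red clip, at about (553,174), are in clear view. I'll measure there.

```bash
python3 - <<'E'
from h import *
c0=np.array([.524,-.078])
R=rect("side",.228,*c0); c,r=centre(R,c0,c0.copy()); print(c,r,lines(R,c0,c), lines(R,c0,np.array([.5233,-.0795])))
cv2.imwrite("pics/r2.png",R[:,:,::-1])
E
```

```text
[ 0.52371622 -0.07906365] 0.05681249139515465 [np.float64(162.3625914986516), np.float64(148.7), np.float64(141.18725099601593), np.float64(116.0)] [np.float64(162.5765903307888), np.float64(151.7), np.float64(141.21612903225807), np.float64(104.0)]
```

View pics/r2.png

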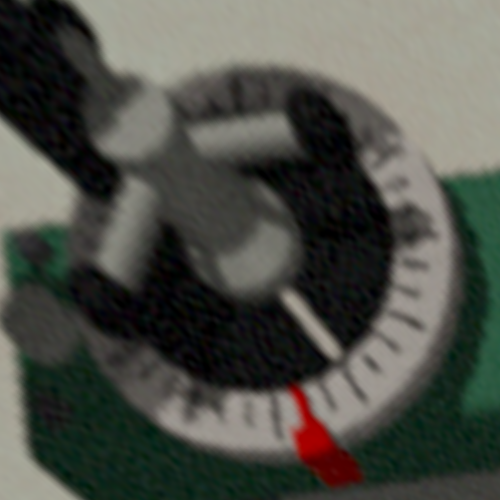

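The index reads 141.2° against red 162.4°, and the picture confirms it. I'll close the gap in a measured loop, staying slightly short.

```bash
python3 - <<'E'
from h import *
c0=np.array([.524,-.078]); cc=np.array([.5235,-.0793]); cmd=145.
for k in range(8):
    red,_,idx,w=lines(rect("side",.228,*c0),c0,cc); rem=red-idx
    print(round(cmd,1),round(red,1),round(idx,1),round(w),arm.current_ft_force().round(1),round(arm.current_time_s(),1))
    if rem<.7 or w<60 or not 150<red<175: break
    tgt=cmd+(rem-.3 if rem<4 else min(7,rem-3))
    P,R=pose(tgt,0,.241,1); arm.servo_line(P,R,speed=.02); cmd=tgt; arm.wait(.3)
cv2.imwrite("pics/r3.png",rect("side",.228,*c0)[:,:,::-1])
E
```

```text
145.0 162.5 141.2 112 [ 0.1  4.4 -1.6] 10.4
152.0 162.5 148.8 99 [-0.6  5.3 -0.9] 11.1
159.0 162.5 156.7 115 [ 1.2  4.5 -1.2] 11.9
161.7 162.5 159.4 104 [-0.2  5.9 -1.6] 12.5
164.5 162.5 162.6 108 [-0.1  5.  -1.7] 13.1
```

View pics/r3.png

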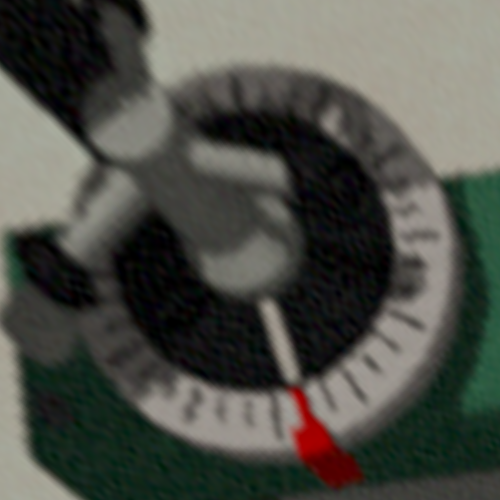

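The white line now meets the red line's end at (296,387). I'll back off, lift, move aside and check with both cameras.

```bash
python3 - <<'E'
from h import *
P,R=pose(164.5,.014,.241,1); arm.servo_line(P,R,speed=.04)
P[2]=.40; arm.servo_line(P,R,speed=.12)
arm.movep([.40,.45,.42],R); arm.wait(.3)
c0=np.array([.524,-.078])
for cam in("side","top"):
    im=rect(cam,.228,*c0); c,r=centre(im,c0,c0.copy()); print(cam,c,r,np.round(lines(im,c0,c),1))
    cv2.imwrite(f"pics/f_{cam}.png",im[:,:,::-1])
for t in ("thread_cone","dye_jar","strap_die","hammer"):
    print(t,[(np.round(d["xyz"],3).tolist(),round(d["conf"],2)) for d in arm.find_in(t,"top")][:1])
cv2.imwrite("pics/f.png",cv2.resize(np.hstack([cv2.imread(f"pics/f_{x}.png") for x in("top","side")]),(800,400)))
print(arm.current_ft_force().round(1),arm.current_time_s())
E
```

```text
side [ 0.52311732 -0.07938653] 0.05611537519962911 [162.4 141.9 162.4  94. ]
top [ 0.52494317 -0.07624601] 0.05606484376152732 [162.3  85.5 160.9 145. ]
thread_cone [([0.615, 0.146, 0.074], 0.77)]
dye_jar [([0.478, 0.173, 0.078], 0.86)]
strap_die [([0.356, 0.178, 0.018], 0.55)]
hammer [([0.572, -0.433, 0.022], 0.84)]
[-0.3  0.4 -0.3] 17.5417
```

View pics/f.png

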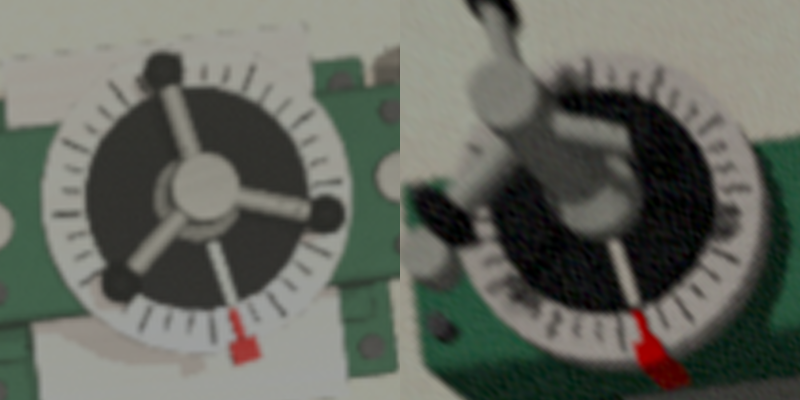

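Both views show the lines meeting. The side camera gives 0.0° of error and the top camera 1.4° short, both inside the 4° allowance. The bench things are where they were, so I'm handing in.

```bash
python3 -c "
from plant import arm
arm.finish_job(); print(arm.current_time_s())"
```

```text
the job is handed in; nothing more can be done
the job is handed in; nothing more can be done
```

The dial's index line is lined up with the red set line, and the job is handed in. I pushed ball_2's arm about 71° clockwise with the shut fingertips, coming up from the slack side. The last stretch was done in small steps with a camera check after each. Then I backed off, lifted and moved the arm clear, about 17.5 s in.

**Alignment:** the two final checks differ slightly. The side camera reads 0.0° of error and the top camera 1.4° (about 1.4 mm) short of the line; both are within the 4 mm allowance. One reading during the push showed the index 0.1° past the line, well under the 6 mm limit.

**Bench things:** the cone, jar, die and hammer were found within about 4 mm of their first positions, which is the detector's own accuracy.

**Forces:** the push readings stayed at about 6 N, and the arm was touching nothing at the end. `finish_job` reports no verdict, so I have no confirmation beyond these checks.

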